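Aim and lock the solder fume hood

TASK

Screw the fume hood clockwise, down its threaded pipe, until its round mouth points straight at the middle of the clamped circuit board; there is no stop, so you must stop it there, and pushing it round is enough. Then take the lock pin out of its stand and push it upright through the fork at the back of the hood, fully home into the blind hole beneath (feel for the hole, its place is not exact), and let go. Leave the flux jar, screw tray and spray can where they are.

Things in the scene. Friction and masses are not known exactly. Their poses are not given: they have to be found in the camera images.
- station: Fixed aluminium plate 385 x 150 x 12 mm lying on the bench, carrying the steel threaded pipe (upright) and the board clamp. Origin on the bench, on the pipe's axis; +x is the direction from the pipe to the clamped board, z up. The plate spans x -105 to 280 mm, y -75 to 75 mm.
- board_centre (a point): Middle of the top of the clamped green circuit board (100 x 120 mm, held level between two 72 mm high dark jaws), at 210, 0, 64 mm in the station's frame. Fixed.
- hood (a joint): Turn of the grey fume hood on its thread, rad: grows as the hood is screwed clockwise seen from above, which also lowers it, 8 mm a turn. 4.00 when the mouth points straight along the station's +x, at the board; it turns on freely to 4.9, and back to 0. It starts between 0.9 and 2.2. Stiff: about 0.2 N m of friction, so it stays where it is left.
- hood_axis (a point): Point on the pipe's axis at duct height, 90 mm above the bench when aimed (up to 4 mm higher at the start); x points out through the mouth, z up; turns with the hood. Grey hood: upright collar 64 mm across with a round top (28 mm above this point); a level round duct 44 mm across out to x = 73 mm, then a cone widening to 76 mm across at x = 125 mm.
- lock_point (a point): Nominal place of the lock hole's mouth: -70, 0, 42 mm in the station's frame, level with the flat top of the dark steel lock block (50 x 80 mm, fixed on the plate), 6 mm under the aimed hood's fork. The real hole, 14 mm across, 24 mm deep, blind, upright, without chamfer, lies up to 3 mm off this point in the station's x and up to 3 mm in its y.
- lock_pin: Loose lock pin, 110 g: a steel shaft 12 mm across and 80 mm long with a flat foot, under a round black head 24 mm across and 25 mm high. Origin at the centre of the foot, z up along the pin. It starts upright in its stand.
- pin_tip (a point): Centre of the pin's foot (the pin's origin).
- pin_head (a point): Centre of the pin's head, 92.5 mm above the foot, where to grip it.
- pin_stand: Fixed black block 65 x 65 x 55 mm with an upright hole 45 mm deep in the middle of its top, in which the pin stands. Origin at the centre of its underside.
- flux_jar: Loose brown jar, 54 mm across, 70 mm high; origin under its centre. Not to be disturbed.
- screw_tray: Loose aluminium tray 80 x 70 x 35 mm; origin under its centre. Not to be disturbed.
- spray_can: Loose white spray can, 66 mm across, 190 mm high; origin under its centre. Not to be disturbed.
- fork (a point): At the hood's back, top of its flat lug (8 mm thick, 50 mm wide), midway in the slot: x = -70, z = -34 mm from hood_axis. The slot is 24 mm wide, open to the back, from x = -56 to -88 mm, between prongs 13 mm wide. When the hood is aimed the slot stands over the lock hole.
There are look-alikes about, which are no part of the job. What is meant by the lock_pin is not green or yellow, and is the smaller of those in its own colour.

How it is judged:
By the outcome, as a careful person would: the job done as asked, in the order asked, and still so for the second after the job is handed in, with the robot touching nothing.
It also fails if it takes over 64 s, if anything falls off the work surface, if the arm or the gripper's body presses on something with over 40 N, if the wrist force passes 120 N, or if a joint passes its speed limit or range.

ROBOT

A 6-joint arm with a two-finger parallel gripper is mounted at the origin on the work surface. World frame = base frame: x ahead of the robot, y to its left, z up, the work surface at z = 0. Lengths are in m, angles in degrees, forces in N, time in s.
With the tool pointing down it reaches from about 0.4 to 0.825 m from the base axis. Payload 7 kg.
Tool frame: the origin (TCP) lies midway between the tips of the shut fingers; the grasp point (between the pads) lies 19 mm behind it; z points along the fingers, y is the line along which they close (so a half turn about z gives the same grasp; the last joint's range is limited). The gripper opens to 88 mm and grips with 3 to 60 N. Pads are 19 mm wide; open, the fingers measure 130 mm over their backs; the gripper's body (78 mm by 193 mm) begins 47 mm behind the grasp point.
Start: joints at [83.6, 20.546, 0.682, 0, -70.136, -16.507], TCP at [0.263, 0.622, 0.227] pointing down, gripper open.
Joint ranges: [-176.03, 176.03], [-82.01, 121.73], [-58.28, 71.71], [-173.87, 95.51], [-174.79, -0.11], [-173.66, 173.66]. Speed limits (degrees/s): [136.94, 136.94, 172.46, 180, 180, 180].

INTERFACE

Orientations are given as [roll, pitch, yaw] about the fixed x, y, z axes, in that order (R = Rz(yaw) Ry(pitch) Rx(roll)).
In Python, from plant import r gives the robot as it stands. The module is installed in compiled form; this text tells all that it offers.
- The arm moves only by the tool play_rows, never from a script. Its argument "rows" is a list of rows, each an object with "slide": the shift along the tool's x, y, z as a fraction of full scale, a list of three; "delta_rot": the turn, a rotation vector about the tool's x, y, z as a fraction of full scale, a list of three; "fingers": the opening, from -1 (shut) to 1 (fully open). In form: [{"slide": [x, y, z], "delta_rot": [rx, ry, rz], "fingers": fingers}, ...]. A call has 1 to 8 rows; each row shifts and turns the commanded pose from where the row before left it, along the tool's axes as they then stand; what a row does not reach is not made up. Full scale, the value 1, is 0.15 m for a shift and 0.08 rad for a turn. A row lasts 1/8 s, in which the tool goes at most 62.5 mm and 10.7 degrees, less where a joint would pass 70% of its speed; a pose out of reach is approached as far as the arm can. A call with a number of a shift or a turn outside -1 to 1 is refused whole. A call with a gripper value outside its range is refused whole. The fingers move at their own pace and stop on an object; "squeeze" is the grip in N (left out, the last holds). Time passes only in rows, so rows that do not move let the fingers close. It gives the time, the measured TCP pose, the force, the opening and the grip force at its end, in the units of the state.
- r.get_state(): the state, without advancing time (a new reading comes with each control period).
- r.capture(name): name is "scene" or "top" or "wrist"; returns a dict with "image" (420x560x3 uint8, blue, green, red), "fx", "fy", "cx", "cy" (pixels), "R" (3x3) and "t" (3): a world point X has camera coordinates R X + t; the wrist camera has in their place "T_tool_cam" (4x4, takes a point from camera to tool coordinates, whose origin is the TCP and whose axes are the flange's). Camera axes: x right, y down, z forward; pixel columns grow to the right and rows downward; lengths in m; the calibration is good to about 2 mm. A picture is of the moment at which its call begins: read the wrist's pose just before it. There is no depth.
- r.close_job(): hands the job in; it is judged then, once.
The state is a dict: "time_s": time; "joints": joint angles; "qd": joint speeds; "joint_torque": joint torques, N m; "tcp_pos": TCP position; "eef_rot": TCP orientation; "contact_force": force on the tool from outside, world axes, zero at the start; "moment": the same for the moment, N m; "gripper_width": finger opening in m; "gripper_force": force on a finger pad.
Only numpy, scipy, OpenCV 4.12 (cv2) and the standard library are available. Lean on these libraries where they do the work, as an engineer would, in place of code of your own. Each camera call takes 0.05 s, during which the arm holds its last target. There are 200 camera calls.

## Working session

There is one attempt and no reset: what is moved stays moved. The work goes in short steps, Python scripts to look and compute and a tool call to move; the robot and the scene stay as the last step left them, time stands still between calls to the robot, and variables do not carry over. Pictures are saved under pics/ and viewed, at most 10 in all, crops included, and the job is handed in when it is done.

Besides the shell and the picture viewer there is one more tool, called after ">>>" as a command line: name --argument value ..., lists and objects as JSON in quotes. play_rows: Moves the arm, as the interface text tells. Shift numbers are shares of 0.15 m and turn numbers shares of 0.08 rad, none past 1 either way. Its arguments: {"type":"object","properties":{"rows":{"type":"array"},"squeeze":{"type":"number"}},"required":["rows"]}

```bash
mkdir -p pics; cat > h.py <<'E'
import numpy as np, cv2, json
from plant import r
def cap(n,f):
    s=r.get_state(); c=r.capture(n); cv2.imwrite('pics/'+f,c['image'])
    d={k:np.array(c[k]).tolist() for k in c if k!='image'}
    d['s']={k:np.array(s[k]).tolist() for k in('tcp_pos','eef_rot')}
    json.dump(d,open('pics/'+f+'.json','w')); return c
def ray(f,u,v):
    from scipy.spatial.transform import Rotation as Ro
    d=json.load(open('pics/'+f+'.json'))
    p=np.array([(u-d['cx'])/d['fx'],(v-d['cy'])/d['fy'],1])
    if 'R' in d:
        R=np.array(d['R']);t=np.array(d['t']); return -R.T@t,R.T@p
    T=np.array(d['T_tool_cam']);Q=Ro.from_euler('xyz',d['s']['eef_rot'],degrees=True).as_matrix()
    return Q@T[:3,3]+d['s']['tcp_pos'],Q@T[:3,:3]@p
def at(f,u,v,z):
    o,d=ray(f,u,v); return o+d*(z-o[2])/d[2]
def proj(f,X):
    from scipy.spatial.transform import Rotation as Ro
    d=json.load(open('pics/'+f+'.json'));X=np.array(X)
    if 'R' in d: c=np.array(d['R'])@X+d['t']
    else:
        T=np.array(d['T_tool_cam']);Q=Ro.from_euler('xyz',d['s']['eef_rot'],degrees=True).as_matrix()
        c=T[:3,:3].T@(Q.T@(X-d['s']['tcp_pos'])-T[:3,3])
    return np.array([d['fx']*c[0]/c[2]+d['cx'],d['fy']*c[1]/c[2]+d['cy']])
E
python3 - <<'E'
from h import *
a=cap('scene','s0.png');b=cap('top','t0.png')
print(r.get_state())
E
```

```text
{'time_s': 0.1, 'joints': array([ 8.36002949e+01,  2.05868626e+01,  6.37817765e-01, -1.82471919e-02,
       -7.01364216e+01, -1.65067725e+01]), 'qd': array([ 0.02289238, -0.12528101,  0.20963303, -0.04118198,  0.02495181,
       -0.02841948]), 'joint_torque': array([-2.09776597e-03, -5.84165454e+01,  2.93750650e+01,  7.01551929e+00,
        1.01301813e-02, -5.48810942e-05]), 'tcp_pos': array([0.26257997, 0.62134012, 0.22571091]), 'eef_rot': array([ 1.79913182e+02, -7.83834419e-03, -2.29126846e+01]), 'contact_force': array([ 0.37994307,  0.13564317, -0.33674387]), 'moment': array([ 0.03387449, -0.01086907, -0.02610769]), 'gripper_force': 0.0, 'gripper_width': 0.08765068180544652}
```

View pics/t0.png

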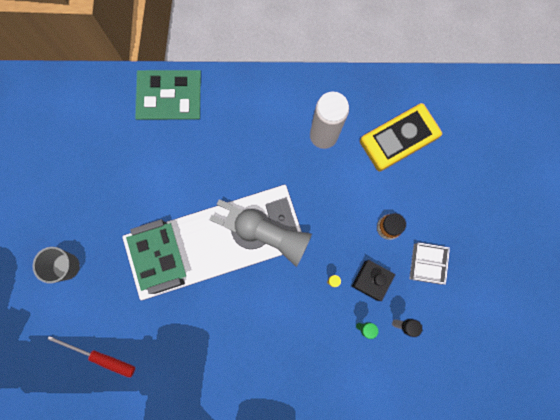

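View pics/s0.png

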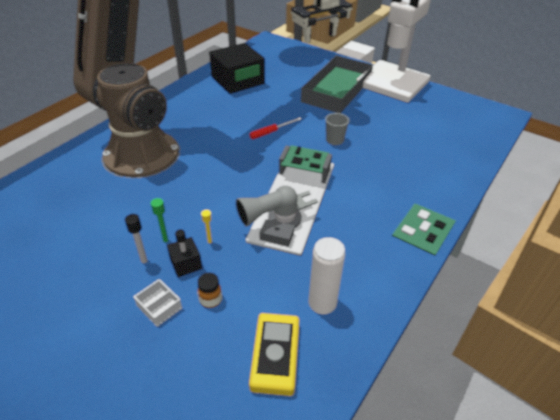

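The top view shows the hood at about (250,225), with its mouth at (298,247). The board is at (157,255) and the lock block at (281,213). Candidates for the lock pin in the top view:
- Black head in the stand, (378,280)
- Large black standing pin, (413,328)
- Green, (370,331)
- Yellow, (335,281)

My choice is the smaller black one, in the stand. I'll measure it and check it in a close crop.

```bash
python3 - <<'E'
from h import *
f='t0.png'
o,_=ray(f,280,210);print('cam',o)
for n,u,v,z in[('plateA',287,186,.012),('plateB',123,236,.012),('plateC',139,299,.012),('pinhead',378,280,.12),('standc',374,280,.055),('big',413,328,.1),('green',370,331,.1),('yel',335,281,.1),('jar',394,225,.07),('tray',430,263,.035),('can',332,107,.19),('collar',248,222,.12),('mouthc',298,247,.092),('board',157,256,.064),('lockblk',281,214,.042),('yelcan',335,281,.08)]:
    print(n,at(f,u,v,z).round(4))
img=cv2.imread('pics/t0.png');im2=cv2.imread('pics/s0.png')
a=cv2.resize(img[180:350,110:440],None,fx=2.3,fy=2.3,interpolation=cv2.INTER_CUBIC)
cv2.imwrite('pics/c1.png',a)
E
```

```text
cam [ 0.40760771 -0.03455112  1.13501601]
plateA [ 0.641  -0.0643  0.012 ]
plateB [0.525 0.302 0.012]
plateC [0.3864 0.26   0.012 ]
pinhead [ 0.4278 -0.2437  0.12  ]
standc [ 0.4291 -0.2486  0.055 ]
big [ 0.3328 -0.3159  0.1   ]
green [ 0.3266 -0.2291  0.1   ]
yel [ 0.4258 -0.1601  0.1   ]
jar [ 0.5454 -0.2913  0.07  ]
tray [ 0.4668 -0.3758  0.035 ]
can [ 0.7626 -0.1477  0.19  ]
collar [0.5435 0.0177 0.12  ]
mouthc [ 0.4955 -0.0852  0.092 ]
board [0.4774 0.2124 0.064 ]
lockblk [ 0.5721 -0.0504  0.042 ]
yelcan [ 0.4262 -0.1625  0.08  ]
```

View pics/c1.png

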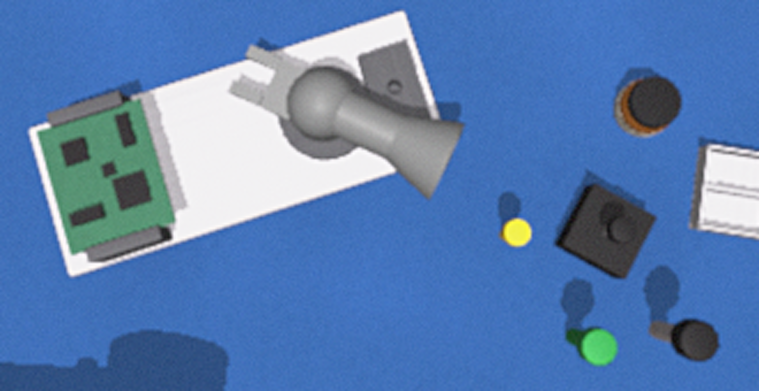

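The crop confirms the lock pin as the smaller black head, seated in the stand, with its head at about (380,276.5) in the full image. The large black pin, green and yellow are separate, and the lock hole shows at about (281.3,217.8). Next I'll fit the station pose and check the heights.

```bash
python3 - <<'E'
from h import *
f='t0.png'
c=lambda u,v,z:at(f,110+u/2.3,180+v/2.3,z)
A,B,C=c(404,12,.012),c(29,129,.012),c(73,276,.012)
print(A,B,C,np.linalg.norm(A-B),np.linalg.norm(B-C))
ex=(B-A)[:2]/np.linalg.norm((B-A)[:2]);ey=np.array([-ex[1],ex[0]])
O=np.mean([A[:2]+.105*ex+.075*ey,B[:2]-.28*ex+.075*ey,C[:2]-.28*ex-.075*ey],axis=0)
print('O',O,'ang',np.degrees(np.arctan2(ex[1],ex[0])))
def st(X):d=X[:2]-O;return (d@ex*1000,d@ey*1000)
print('hole',st(c(394,87,.042)),'board',st(c(108,170,.064)),'collar',st(c(325,102,.105)))
m=c(446,160,.092);print('mouth',m,np.degrees(np.arctan2(*(m[:2]-O)[::-1])))
def tri(a,b):
    o1,d1=ray('t0.png',*a);o2,d2=ray('s0.png',*b)
    s=np.linalg.lstsq(np.c_[d1,-d2],o2-o1,rcond=None)[0]
    p,q=o1+d1*s[0],o2+d2*s[1];return ((p+q)/2).round(4),np.linalg.norm(p-q).round(4)
for n,a,b in[('pin',(380,276.5),(181,237)),('big',(412,328),(133,221)),('green',(370,331),(157,204)),('yel',(334.5,281),(206,215))]:print(n,tri(a,b))
E
```

```text
[ 0.64281557 -0.06126825  0.012     ] [0.52482882 0.30286561 0.012     ] [0.38428925 0.25393913 0.012     ] 0.38277192371454233 0.14881253765292105
O [0.5402787  0.01319109] ang 107.95337477419979
hole (np.float64(-68.37809902294924), np.float64(-2.3372406292002665)) board (np.float64(207.7874873867802), np.float64(-5.849941048977417)) collar (np.float64(-1.6523019767695846), np.float64(0.09244195898733484))
mouth [ 0.49025923 -0.09741572  0.092     ] -114.33380427579876
pin (array([ 0.4353, -0.2517,  0.1019]), np.float64(0.0002))
big (array([ 0.3367, -0.3024,  0.1377]), np.float64(0.0035))
green (array([ 0.33  , -0.2227,  0.1274]), np.float64(0.0036))
yel (array([ 0.4271, -0.1585,  0.0951]), np.float64(0.0032))
```

>>> play_rows --rows '[{"slide": [0.205, 0.211, 0], "delta_rot": [0, 0, 0], "fingers": 1}, {"slide": [0.205, 0.211, 0], "delta_rot": [0, 0, 0], "fingers": 1}, {"slide": [0.205, 0.211, 0], "delta_rot": [0, 0, 0], "fingers": 1}, {"slide": [0.205, 0.211, 0], "delta_rot": [0, 0, 0], "fingers": 1}, {"slide": [0.205, 0.211, 0], "delta_rot": [0, 0, 0], "fingers": 1}, {"slide": [0.205, 0.211, 0], "delta_rot": [0, 0, 0], "fingers": 1}, {"slide": [0.205, 0.211, 0], "delta_rot": [0, 0, 0], "fingers": 1}, {"slide": [0.205, 0.211, 0], "delta_rot": [0, 0, 0], "fingers": 1}]'

```text
time_s: 1.1
tcp_pos: [0.3909, 0.2912, 0.2264]
eef_rot: [180.0, 0.0, -22.9]
contact_force: [0.9, -0.0, 0.1]
gripper_width: 0.0876
gripper_force: 0.0
```

>>> play_rows --rows '[{"slide": [0.205, 0.211, 0], "delta_rot": [0, 0, 0], "fingers": 1}, {"slide": [0.205, 0.211, 0], "delta_rot": [0, 0, 0], "fingers": 1}, {"slide": [0.205, 0.211, 0], "delta_rot": [0, 0, 0], "fingers": 1}, {"slide": [0.205, 0.211, 0], "delta_rot": [0, 0, 0], "fingers": 1}, {"slide": [0.205, 0.211, 0], "delta_rot": [0, 0, 0], "fingers": 1}, {"slide": [0.205, 0.211, 0], "delta_rot": [0, 0, 0], "fingers": 1}, {"slide": [0.205, 0.211, 0], "delta_rot": [0, 0, 0], "fingers": 1}, {"slide": [0.205, 0.211, 0], "delta_rot": [0, 0, 0], "fingers": 1}]'

```text
time_s: 2.1
tcp_pos: [0.519, -0.0377, 0.2264]
eef_rot: [180.0, 0.0, -22.9]
contact_force: [0.8, -0.3, -0.4]
gripper_width: 0.0876
gripper_force: 0.0
```

>>> play_rows --rows '[{"slide": [0, 0, 0], "delta_rot": [0, 0, -1], "fingers": 1}, {"slide": [0, 0, 0], "delta_rot": [0, 0, -1], "fingers": 1}, {"slide": [0, 0, 0], "delta_rot": [0, 0, -1], "fingers": 1}, {"slide": [0, 0, 0], "delta_rot": [0, 0, -1], "fingers": 1}, {"slide": [0, 0, 0], "delta_rot": [0, 0, -1], "fingers": 1}, {"slide": [0, 0, 0], "delta_rot": [0, 0, -1], "fingers": 1}, {"slide": [0, 0, 0], "delta_rot": [0, 0, -1], "fingers": 1}, {"slide": [0, 0, 0], "delta_rot": [0, 0, -1], "fingers": 1}]'

```text
time_s: 3.1
tcp_pos: [0.5185, -0.0363, 0.2262]
eef_rot: [-180.0, 0.0, 13.9]
contact_force: [-0.7, -0.1, -0.6]
gripper_width: 0.0877
gripper_force: 0.0
```

>>> play_rows --rows '[{"slide": [0, 0, 0], "delta_rot": [0, 0, -1], "fingers": 1}, {"slide": [0, 0, 0], "delta_rot": [0, 0, -1], "fingers": 1}, {"slide": [0, 0, 0], "delta_rot": [0, 0, -1], "fingers": 1}, {"slide": [0, 0, 0], "delta_rot": [0, 0, -1], "fingers": 1}, {"slide": [0, 0, 0], "delta_rot": [0, 0, -1], "fingers": 1}, {"slide": [0, 0, 0], "delta_rot": [0, 0, -1], "fingers": 1}, {"slide": [0, 0, 0], "delta_rot": [0, 0, -1], "fingers": 1}, {"slide": [0, 0, 0], "delta_rot": [0, 0, -1], "fingers": 1}]'

```text
time_s: 4.1
tcp_pos: [0.5185, -0.0363, 0.2262]
eef_rot: [-180.0, 0.0, 50.6]
contact_force: [0.3, 0.3, -0.2]
gripper_width: 0.0878
gripper_force: 0.0
```

>>> play_rows --rows '[{"slide": [0, 0, 0], "delta_rot": [0, 0, -1], "fingers": 1}, {"slide": [0, 0, 0], "delta_rot": [0, 0, -1], "fingers": 1}, {"slide": [0, 0, 0], "delta_rot": [0, 0, -1], "fingers": 1}, {"slide": [0, 0, 0], "delta_rot": [0, 0, -0.4], "fingers": 1}, {"slide": [0, 0, 0], "delta_rot": [0, 0, 0], "fingers": 1}]'

```text
time_s: 4.72
tcp_pos: [0.5187, -0.0362, 0.2264]
eef_rot: [-180.0, 0.0, 66.0]
contact_force: [0.1, -0.6, 0.0]
gripper_width: 0.0873
gripper_force: 0.0
```

```bash
python3 - <<'E'
from h import *
cap('wrist','w1.png');s=r.get_state();print(s['time_s'],s['tcp_pos'],s['eef_rot'],s['joints'])
for X in [(.54028,.01319,.12),(.49025,-.0974,.092),(.54028-.07*-.308+.0*.95,.01319-.07*.951,.042)]:print(proj('w1.png',X))
E
```

```text
4.775 [ 0.51873136 -0.03625222  0.22643164] [-1.79986473e+02  8.62234796e-03  6.59407075e+01] [ 1.76449294e+01  5.89703983e+00 -1.86686352e+01 -2.81624517e-03
 -6.54501601e+01  1.38296948e+02]
[277.59601009 139.98544228]
[276.98825037 281.12221525]
[327.67002411 190.00221508]
```

View pics/w1.png

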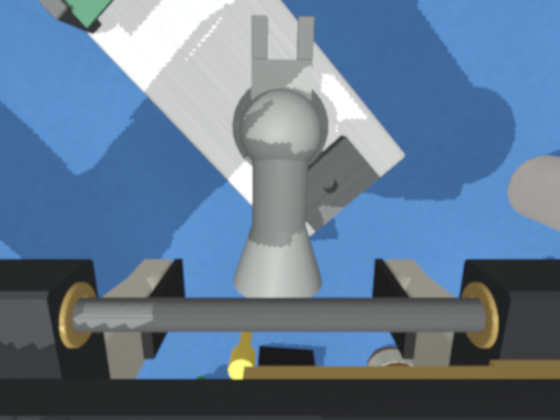

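Hood collar is at (279,128), mouth at (278,285) and lock hole at (331,186). The duct is centred under the gripper, so I'll lower astride it and partly close.

>>> play_rows --rows '[{"slide": [0, 0, 0.25], "delta_rot": [0, 0, 0], "fingers": 1}, {"slide": [0, 0, 0.25], "delta_rot": [0, 0, 0], "fingers": 1}, {"slide": [0, 0, 0.25], "delta_rot": [0, 0, 0], "fingers": 1}, {"slide": [0, 0, 0.24], "delta_rot": [0, 0, 0], "fingers": 1}, {"slide": [0, 0, 0], "delta_rot": [0, 0, 0], "fingers": 0.14}, {"slide": [0, 0, 0], "delta_rot": [0, 0, 0], "fingers": 0.14}, {"slide": [0, 0, 0], "delta_rot": [0, 0, 0], "fingers": 0.14}, {"slide": [0, 0, 0], "delta_rot": [0, 0, 0], "fingers": 0.14}]' --squeeze 15

```text
time_s: 5.78
tcp_pos: [0.5195, -0.0361, 0.0793]
eef_rot: [179.9, -0.1, 66.0]
contact_force: [0.5, -0.5, 0.1]
gripper_width: 0.0531
gripper_force: 0.0
```

>>> play_rows --rows '[{"slide": [0.001, -0.029, 0], "delta_rot": [0, 0, 1], "fingers": 0.14}, {"slide": [0.001, -0.029, 0], "delta_rot": [0, 0, 1], "fingers": 0.14}, {"slide": [0.001, -0.029, 0], "delta_rot": [0, 0, 1], "fingers": 0.14}, {"slide": [0.001, -0.029, 0], "delta_rot": [0, 0, 1], "fingers": 0.14}, {"slide": [0.001, -0.029, 0], "delta_rot": [0, 0, 1], "fingers": 0.14}, {"slide": [0.001, -0.029, 0], "delta_rot": [0, 0, 1], "fingers": 0.14}]'

```text
time_s: 6.52
tcp_pos: [0.4994, -0.0202, 0.0789]
eef_rot: [179.9, -0.1, 38.4]
contact_force: [3.4, -1.4, -1.6]
gripper_width: 0.0499
gripper_force: 1.4
```

>>> play_rows --rows '[{"slide": [0.001, -0.029, 0], "delta_rot": [0, 0, 1], "fingers": 0.14}, {"slide": [0.001, -0.029, 0], "delta_rot": [0, 0, 1], "fingers": 0.14}, {"slide": [0.001, -0.029, 0], "delta_rot": [0, 0, 1], "fingers": 0.14}, {"slide": [0.001, -0.029, 0], "delta_rot": [0, 0, 1], "fingers": 0.14}, {"slide": [0.001, -0.029, 0], "delta_rot": [0, 0, 1], "fingers": 0.14}, {"slide": [0.001, -0.029, 0], "delta_rot": [0, 0, 1], "fingers": 0.14}, {"slide": [0.001, -0.029, 0], "delta_rot": [0, 0, 1], "fingers": 0.14}, {"slide": [0.001, -0.029, 0], "delta_rot": [0, 0, 1], "fingers": 0.14}]'

```text
time_s: 7.52
tcp_pos: [0.4867, 0.0115, 0.0787]
eef_rot: [-180.0, -0.1, 1.7]
contact_force: [2.6, -2.9, -1.5]
gripper_width: 0.0501
gripper_force: 1.4
```

>>> play_rows --rows '[{"slide": [0.001, -0.029, 0], "delta_rot": [0, 0, 1], "fingers": 0.14}, {"slide": [0.001, -0.029, 0], "delta_rot": [0, 0, 1], "fingers": 0.14}, {"slide": [0.001, -0.029, 0], "delta_rot": [0, 0, 1], "fingers": 0.14}, {"slide": [0.001, -0.029, 0], "delta_rot": [0, 0, 1], "fingers": 0.14}, {"slide": [0.001, -0.029, 0], "delta_rot": [0, 0, 1], "fingers": 0.14}, {"slide": [0.001, -0.029, 0], "delta_rot": [0, 0, 1], "fingers": 0.14}, {"slide": [0.001, -0.029, 0], "delta_rot": [0, 0, 1], "fingers": 0.14}, {"slide": [0.001, -0.029, 0], "delta_rot": [0, 0, 1], "fingers": 0.14}]'

```text
time_s: 8.52
tcp_pos: [0.4945, 0.0437, 0.0779]
eef_rot: [179.9, 0.1, -35.0]
contact_force: [-2.3, -2.8, -2.4]
gripper_width: 0.0503
gripper_force: 1.8
```

>>> play_rows --rows '[{"slide": [0.001, -0.029, 0], "delta_rot": [0, 0, 1], "fingers": 0.14}, {"slide": [0.001, -0.029, 0], "delta_rot": [0, 0, 1], "fingers": 0.14}, {"slide": [0.001, -0.029, 0], "delta_rot": [0, 0, 1], "fingers": 0.14}, {"slide": [0.001, -0.029, 0], "delta_rot": [0, 0, 1], "fingers": 0.14}, {"slide": [0.001, -0.029, 0], "delta_rot": [0, 0, 1], "fingers": 0.14}, {"slide": [0.001, -0.029, 0], "delta_rot": [0, 0, 1], "fingers": 0.14}, {"slide": [0.001, -0.029, 0], "delta_rot": [0, 0, 1], "fingers": 0.14}, {"slide": [0, 0, 0], "delta_rot": [0, 0, 1], "fingers": 0.14}]'

```text
time_s: 9.52
tcp_pos: [0.5178, 0.063, 0.0778]
eef_rot: [179.9, -0.0, -71.7]
contact_force: [-1.2, -2.9, -0.3]
gripper_width: 0.0498
gripper_force: 1.2
```

>>> play_rows --rows '[{"slide": [0, -0.02, 0], "delta_rot": [0, 0, 0.06], "fingers": 0.14}, {"slide": [0, -0.015, 0], "delta_rot": [0, 0, 0], "fingers": 0.14}, {"slide": [0, 0, 0], "delta_rot": [0, 0, 0], "fingers": -0.1}, {"slide": [0, 0, 0], "delta_rot": [0, 0, 0], "fingers": -0.1}, {"slide": [0, 0, 0], "delta_rot": [0, 0, 0], "fingers": -0.1}]' --squeeze 15

```text
time_s: 10.15
tcp_pos: [0.5227, 0.0651, 0.0778]
eef_rot: [179.9, 0.0, -71.7]
contact_force: [-5.2, 2.1, -1.2]
gripper_width: 0.0447
gripper_force: 14.4
```

>>> play_rows --rows '[{"slide": [0, 0, 0], "delta_rot": [0, 0, 0], "fingers": 1}, {"slide": [0, 0, 0], "delta_rot": [0, 0, 0], "fingers": 1}, {"slide": [0, 0, 0], "delta_rot": [0, 0, 0], "fingers": 1}, {"slide": [0, 0, -0.25], "delta_rot": [0, 0, 0], "fingers": 1}, {"slide": [0, 0, -0.3], "delta_rot": [0, 0, 0], "fingers": 1}, {"slide": [0, 0, -0.3], "delta_rot": [0, 0, 0], "fingers": 1}, {"slide": [0, 0, -0.3], "delta_rot": [0, 0, 0], "fingers": 1}, {"slide": [0, 0, 0], "delta_rot": [0, 0, 0], "fingers": 1}]'

```text
time_s: 11.15
tcp_pos: [0.5262, 0.0658, 0.2549]
eef_rot: [-179.5, 0.0, -71.7]
contact_force: [0.5, -0.5, -0.7]
gripper_width: 0.0873
gripper_force: 0.0
```

```bash
python3 - <<'E'
from h import *
cap('wrist','w2.png');cap('top','t2.png');s=r.get_state();print(s['time_s'],s['tcp_pos'],s['eef_rot'],s['joints'])
w=cv2.imread('pics/w2.png')
cv2.imwrite('pics/c2.png',cv2.resize(w[0:300,100:460],None,fx=2,fy=2,interpolation=cv2.INTER_CUBIC))
E
```

```text
11.25 [0.52409628 0.06534159 0.25087647] [-1.79923384e+02  3.29129330e-02 -7.17699840e+01] [ 2.83860430e+01  5.69701289e+00 -1.56089491e+01 -2.02844065e-02
 -6.86128203e+01 -1.01486653e+01]
```

View pics/c2.png

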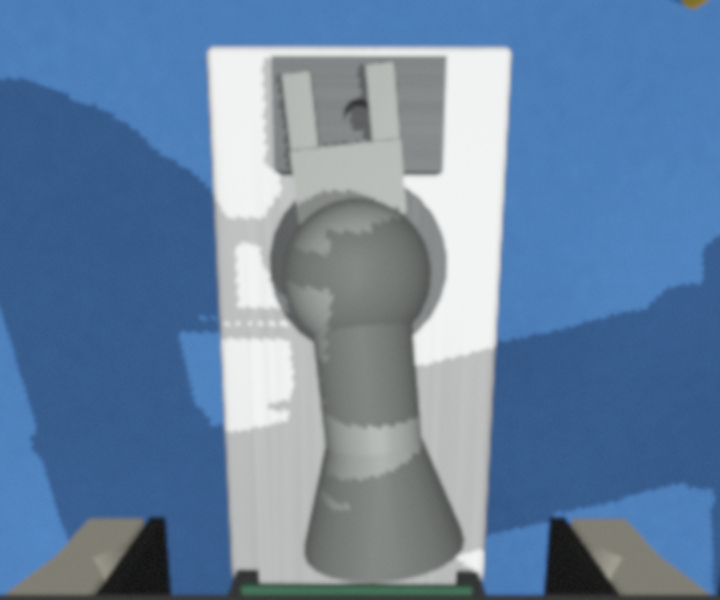

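```bash
cat > m.py <<'E'
from h import *
def meas(f,P,Lz=.012):
    g=lambda u,v,z:at(f,100+u/2,v/2,z)[:2]
    TL,TR=g(*P['TL'],.012),g(*P['TR'],.012)
    BL,BR=g(*P['BL'],.012),g(*P['BR'],.012)
    top=(TL+TR)/2;bot=(BL+BR)/2
    ex=(bot-top)/np.linalg.norm(bot-top);ey=np.array([-ex[1],ex[0]])
    O=top+.105*ex
    print('width',np.linalg.norm(TL-TR),np.linalg.norm(BL-BR),'O',O,'ang',np.degrees(np.arctan2(ex[1],ex[0])))
    for n,z in(('hole',.042),('tip',.056),('root',.056),('mouth',.09),('collar',.09),('ductL',.09)):
        if n in P:
            d=g(*P[n],z)-O;print(n,(d@ex*1000).round(1),(d@ey*1000).round(1),g(*P[n],z).round(4))
            P[n+'_s']=d
    a=P['mouth_s']-P['tip_s'];print('hood vs station deg',np.degrees(np.arctan2(a@ey,a@ex)))
E
python3 - <<'E'
from m import *
meas('w2.png',dict(TL=(209,48),TR=(512,48),BL=(232,575),BR=(485,575),hole=(357,113),tip=(337.5,67.5),root=(343.5,144.5),mouth=(384,550),collar=(358,268)))
E
```

```text
width 0.14781231363772718 0.14998486072172637 O [0.54215009 0.0171287 ] ang 108.10536907741991
hole -71.8 -1.3 [ 0.5657 -0.0507]
tip -88.3 -9.8 [ 0.5789 -0.0638]
root -56.8 -7.2 [ 0.5667 -0.0347]
mouth 125.5 12.4 [0.4914 0.1325]
collar -4.7 -0.3 [0.5439 0.0128]
hood vs station deg 5.911070213356263
```

The fork at crop (340,107) sits left of the hole (357,113), and the mouth is at (384,550). The hood still needs about 6° more clockwise. I'll re-grip slightly further round.

>>> play_rows --rows '[{"slide": [-0.047, 0.02, 0.28], "delta_rot": [0, 0, 0], "fingers": 1}, {"slide": [0, 0, 0.29], "delta_rot": [0, 0, 0], "fingers": 1}, {"slide": [0, 0, 0.29], "delta_rot": [0, 0, 0], "fingers": 1}, {"slide": [0, 0, 0.29], "delta_rot": [0, 0, 0], "fingers": 0.3}, {"slide": [0, 0, 0], "delta_rot": [0, 0, 0], "fingers": 0.14}, {"slide": [0, -0.02, 0], "delta_rot": [0, 0, 0], "fingers": -0.1}, {"slide": [0, 0, 0], "delta_rot": [0, 0, 0], "fingers": -0.1}, {"slide": [0, -0.023, 0], "delta_rot": [0, 0, 0], "fingers": -0.1}]' --squeeze 15

```text
time_s: 12.25
tcp_pos: [0.5243, 0.073, 0.0789]
eef_rot: [180.0, 0.0, -71.8]
contact_force: [-7.4, 1.6, 3.9]
gripper_width: 0.0437
gripper_force: 15.3
```

>>> play_rows --rows '[{"slide": [0, 0, 0], "delta_rot": [0, 0, 0], "fingers": -0.1}, {"slide": [0, 0, 0], "delta_rot": [0, 0, 0], "fingers": -0.1}, {"slide": [0, 0, 0], "delta_rot": [0, 0, 0], "fingers": -0.1}]'

```text
time_s: 12.62
tcp_pos: [0.5244, 0.0731, 0.0789]
eef_rot: [180.0, 0.0, -71.8]
contact_force: [-4.4, 2.2, 4.4]
gripper_width: 0.0435
gripper_force: 14.8
```

>>> play_rows --rows '[{"slide": [0, 0, 0], "delta_rot": [0, 0, 0], "fingers": 1}, {"slide": [0, 0, 0], "delta_rot": [0, 0, 0], "fingers": 1}, {"slide": [0, 0, 0], "delta_rot": [0, 0, 0], "fingers": 1}, {"slide": [0.047, 0, -0.25], "delta_rot": [0, 0, 0], "fingers": 1}, {"slide": [0, 0, -0.3], "delta_rot": [0, 0, 0], "fingers": 1}, {"slide": [0, 0, -0.3], "delta_rot": [0, 0, 0], "fingers": 1}, {"slide": [0, 0, -0.3], "delta_rot": [0, 0, 0], "fingers": 1}, {"slide": [0, 0, 0], "delta_rot": [0, 0, 0], "fingers": 1}]'

```text
time_s: 13.62
tcp_pos: [0.5294, 0.0669, 0.2547]
eef_rot: [-179.6, 0.0, -71.7]
contact_force: [0.2, 0.4, -0.0]
gripper_width: 0.0872
gripper_force: 0.0
```

```bash
python3 - <<'E'
from h import *
cap('wrist','w3.png');s=r.get_state();print(s['time_s'],s['tcp_pos'],s['eef_rot'])
w=cv2.imread('pics/w3.png')
cv2.imwrite('pics/c3.png',cv2.resize(w[0:300,100:460],None,fx=2,fy=2,interpolation=cv2.INTER_CUBIC))
E
```

```text
13.675 [0.52813096 0.0666527  0.25229019] [-1.79778616e+02  3.29479317e-02 -7.17670930e+01]
```

View pics/c3.png

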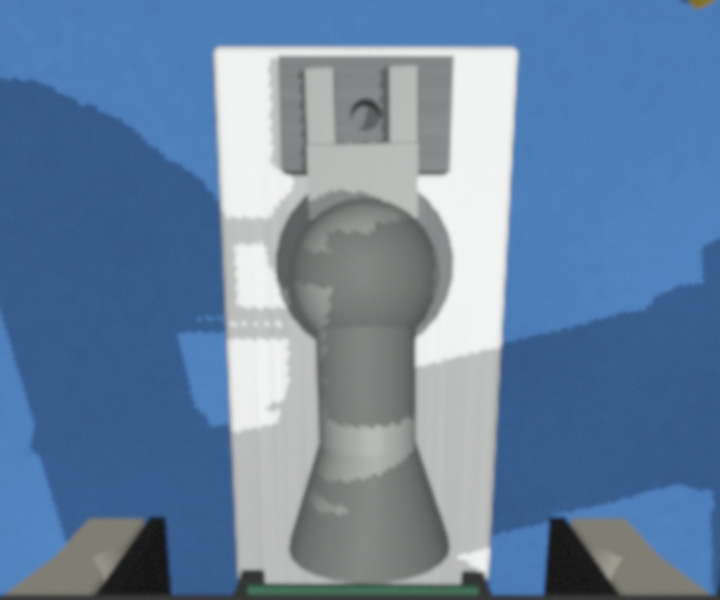

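```bash
python3 - <<'E'
from m import *
meas('w3.png',dict(TL=(215.5,48),TR=(518,48),BL=(238,575),BR=(491,575),hole=(366,115),tip=(361.5,66),root=(361,143.5),mouth=(369,550),collar=(364,268)))
for f in('w2.png','w3.png'):
    print(f,[ (at(f,100+u/2,v/2,.042)).round(4) for u,v in ([(357,113)] if f=='w2.png' else [(366,115)])])
E
```

```text
width 0.1474744089875618 0.14988352463955912 O [0.54206795 0.01714401] ang 108.19189342262442
hole -70.9 -0.3 [ 0.5645 -0.0501]
tip -89.0 -2.4 [ 0.5721 -0.0666]
root -57.3 -2.5 [ 0.5624 -0.0365]
mouth 125.4 1.8 [0.5012 0.1357]
collar -4.8 -1.1 [0.5446 0.013 ]
hood vs station deg 1.1113567491696585
w2.png [array([ 0.5657, -0.0507,  0.042 ])]
w3.png [array([ 0.5645, -0.0501,  0.042 ])]
```

The hood is about 1° short, so one small nudge more.

>>> play_rows --rows '[{"slide": [-0.047, 0, 0.28], "delta_rot": [0, 0, 0], "fingers": 1}, {"slide": [0, 0, 0.29], "delta_rot": [0, 0, 0], "fingers": 1}, {"slide": [0, 0, 0.29], "delta_rot": [0, 0, 0], "fingers": 1}, {"slide": [0, 0, 0.29], "delta_rot": [0, 0, 0], "fingers": 0.3}, {"slide": [0, 0, 0], "delta_rot": [0, 0, 0], "fingers": 0.14}, {"slide": [0, 0, 0], "delta_rot": [0, 0, 0], "fingers": -0.1}, {"slide": [0, 0, 0], "delta_rot": [0, 0, 0], "fingers": -0.1}, {"slide": [0, -0.008, 0], "delta_rot": [0, 0, 0], "fingers": -0.1}]' --squeeze 15

```text
time_s: 14.68
tcp_pos: [0.5261, 0.0735, 0.0792]
eef_rot: [-180.0, 0.0, -71.8]
contact_force: [-4.8, 2.3, 4.9]
gripper_width: 0.0438
gripper_force: 14.0
```

>>> play_rows --rows '[{"slide": [0, 0, 0], "delta_rot": [0, 0, 0], "fingers": -0.1}, {"slide": [0, 0, 0], "delta_rot": [0, 0, 0], "fingers": -0.1}, {"slide": [0, 0, 0], "delta_rot": [0, 0, 0], "fingers": -0.1}]'

```text
time_s: 15.05
tcp_pos: [0.5261, 0.0735, 0.0792]
eef_rot: [-180.0, 0.0, -71.8]
contact_force: [-5.5, 0.6, 7.2]
gripper_width: 0.0434
gripper_force: 15.0
```

>>> play_rows --rows '[{"slide": [0, 0, 0], "delta_rot": [0, 0, 0], "fingers": 1}, {"slide": [0, 0, 0], "delta_rot": [0, 0, 0], "fingers": 1}, {"slide": [0, 0, 0], "delta_rot": [0, 0, 0], "fingers": 1}, {"slide": [0.047, 0, -0.25], "delta_rot": [0, 0, 0], "fingers": 1}, {"slide": [0, 0, -0.3], "delta_rot": [0, 0, 0], "fingers": 1}, {"slide": [0, 0, -0.3], "delta_rot": [0, 0, 0], "fingers": 1}, {"slide": [0, 0, -0.3], "delta_rot": [0, 0, 0], "fingers": 1}, {"slide": [0, 0, 0], "delta_rot": [0, 0, 0], "fingers": 1}]'

```text
time_s: 16.05
tcp_pos: [0.5304, 0.0672, 0.2546]
eef_rot: [-179.6, 0.0, -71.7]
contact_force: [-0.0, 0.4, -0.3]
gripper_width: 0.0873
gripper_force: 0.0
```

```bash
python3 - <<'E'
from h import *
cap('wrist','w4.png');s=r.get_state();print(s['time_s'],s['tcp_pos'],s['eef_rot'])
w=cv2.imread('pics/w4.png')
cv2.imwrite('pics/c4.png',cv2.resize(w[0:300,100:460],None,fx=2,fy=2,interpolation=cv2.INTER_CUBIC))
E
```

```text
16.1 [0.52919479 0.0670273  0.25214745] [-1.79794803e+02  3.38259451e-02 -7.17683200e+01]
```

View pics/c4.png

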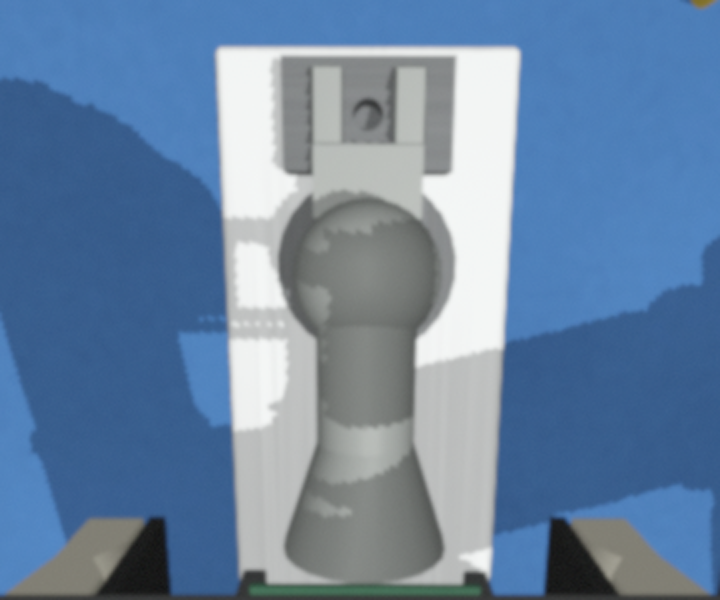

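```bash
python3 - <<'E'
from m import *
meas('w4.png',dict(TL=(217,48),TR=(520,48),BL=(240,575),BR=(493,575),hole=(368.5,115),tip=(369,66.5),root=(368,143.5),mouth=(364,550),collar=(366,268)))
from scipy.spatial.transform import Rotation as Ro
s=r.get_state();Q=Ro.from_euler('xyz',s['eef_rot'],degrees=True).as_matrix()
print(Q.T@(np.array([.4353,-.2517,.20])-s['tcp_pos']))
E
```

```text
width 0.14767618835368485 0.14984369164828415 O [0.54216337 0.01724774] ang 108.25785917861145
hole -70.9 -0.0 [ 0.5644 -0.0501]
tip -88.8 0.0 [ 0.57  -0.067]
root -57.3 -0.3 [ 0.5604 -0.0371]
mouth 125.3 -1.7 [0.5045 0.1368]
collar -4.8 -1.2 [0.5448 0.0131]
hood vs station deg -0.46435912772311905
[0.27338174 0.18908323 0.05130921]
```

The hood is now within about 0.5° and the fork is centred over the hole (369,115). Next is the pin.

>>> play_rows --rows '[{"slide": [0.2, 0.14, 0], "delta_rot": [0, 0, 0], "fingers": 1}, {"slide": [0.24, 0.165, 0.02], "delta_rot": [0, 0, 0], "fingers": 1}, {"slide": [0.24, 0.165, 0.02], "delta_rot": [0, 0, 0], "fingers": 1}, {"slide": [0.24, 0.165, 0.02], "delta_rot": [0, 0, 0], "fingers": 1}, {"slide": [0.24, 0.165, 0.02], "delta_rot": [0, 0, 0], "fingers": 1}, {"slide": [0.24, 0.165, 0.02], "delta_rot": [0, 0, 0], "fingers": 1}, {"slide": [0.24, 0.165, 0.02], "delta_rot": [0, 0, 0], "fingers": 1}, {"slide": [0.183, 0.13, 0], "delta_rot": [0, 0, 0], "fingers": 1}]'

```text
time_s: 17.1
tcp_pos: [0.433, -0.2534, 0.2309]
eef_rot: [179.9, 0.1, -71.8]
contact_force: [0.6, 0.2, 0.0]
gripper_width: 0.0876
gripper_force: 0.0
```

>>> play_rows --rows '[{"slide": [0, 0, 0], "delta_rot": [0, 0, 0], "fingers": 1}, {"slide": [0, 0, 0], "delta_rot": [0, 0, 0], "fingers": 1}]'

```text
time_s: 17.35
tcp_pos: [0.434, -0.252, 0.2316]
eef_rot: [179.9, 0.1, -71.8]
contact_force: [0.1, -0.4, 0.1]
gripper_width: 0.0877
gripper_force: 0.0
```

```bash
python3 - <<'E'
from h import *
cap('wrist','w5.png');s=r.get_state();print(s['time_s'],s['tcp_pos'],s['eef_rot'],s['joints'])
print(proj('w5.png',(.4353,-.2517,.115)),proj('w5.png',s['tcp_pos']))
E
```

```text
17.4 [ 0.43432092 -0.25174055  0.23184036] [ 1.79945233e+02  4.14743750e-02 -7.17631993e+01] [-7.64642799e+00  3.91975803e+00 -2.01483980e+01 -1.46747805e-02
 -6.59992229e+01  2.58892253e+01]
[275.68940948 212.40519822] [276.50076223 279.73193326]
```

View pics/w5.png

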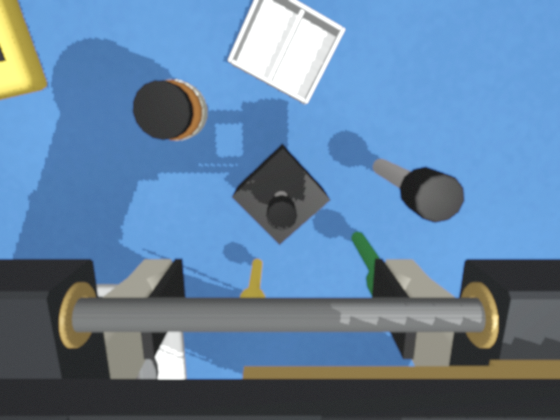

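The pin head sits at about (281.5,211), in the middle of the stand at (281,195). That is close to the predicted (276,212).

```bash
python3 - <<'E'
from h import *
a=at('w5.png',281.5,211.5,.115);b=at('w5.png',281,195.5,.055);print(a,b)
from scipy.spatial.transform import Rotation as Ro
s=r.get_state();Q=Ro.from_euler('xyz',s['eef_rot'],degrees=True).as_matrix()
for p in(a,b):print(Q.T@(np.array([p[0],p[1],.084])-s['tcp_pos'])/.15)
E
```

```text
[ 0.43130375 -0.2537642   0.115     ] [ 0.43083831 -0.25283673  0.055     ]
[0.00723206 0.02238399 0.98561929]
[3.88488733e-04 2.33960667e-02 9.85625213e-01]
```

>>> play_rows --rows '[{"slide": [0.004, 0.023, 0.2], "delta_rot": [0, 0, 0], "fingers": 1}, {"slide": [0, 0, 0.3], "delta_rot": [0, 0, 0], "fingers": 1}, {"slide": [0, 0, 0.3], "delta_rot": [0, 0, 0], "fingers": 0.6}, {"slide": [0, 0, 0.18], "delta_rot": [0, 0, 0], "fingers": 0.3}, {"slide": [0, 0, 0], "delta_rot": [0, 0, 0], "fingers": -1}, {"slide": [0, 0, 0], "delta_rot": [0, 0, 0], "fingers": -1}, {"slide": [0, 0, 0], "delta_rot": [0, 0, 0], "fingers": -1}, {"slide": [0, 0, 0], "delta_rot": [0, 0, 0], "fingers": -1}]' --squeeze 35

```text
time_s: 18.4
tcp_pos: [0.4319, -0.2539, 0.0865]
eef_rot: [-179.9, -0.0, -71.8]
contact_force: [0.7, -0.1, 0.5]
gripper_width: 0.0333
gripper_force: 0.0
```

>>> play_rows --rows '[{"slide": [0, 0, 0], "delta_rot": [0, 0, 0], "fingers": -1}, {"slide": [0, 0, 0], "delta_rot": [0, 0, 0], "fingers": -1}]'

```text
time_s: 18.65
tcp_pos: [0.4318, -0.254, 0.0861]
eef_rot: [-180.0, -0.0, -71.8]
contact_force: [0.2, -0.8, 3.4]
gripper_width: 0.0235
gripper_force: 35.0
```

>>> play_rows --rows '[{"slide": [0, 0, -0.05], "delta_rot": [0, 0, 0], "fingers": -1}, {"slide": [0, 0, -0.15], "delta_rot": [0, 0, 0], "fingers": -1}, {"slide": [0, 0, -0.2], "delta_rot": [0, 0, 0], "fingers": -1}, {"slide": [0, 0, -0.2], "delta_rot": [0, 0, 0], "fingers": -1}, {"slide": [-0.13, -0.16, 0], "delta_rot": [0, 0, 0], "fingers": -1}, {"slide": [-0.2, -0.25, 0], "delta_rot": [0, 0, 0], "fingers": -1}, {"slide": [-0.2, -0.25, 0], "delta_rot": [0, 0, 0], "fingers": -1}, {"slide": [-0.2, -0.25, 0], "delta_rot": [0, 0, 0], "fingers": -1}]'

```text
time_s: 19.65
tcp_pos: [0.5272, -0.1058, 0.1759]
eef_rot: [180.0, 0.0, -71.8]
contact_force: [0.8, -0.0, -0.6]
gripper_width: 0.0232
gripper_force: 35.0
```

>>> play_rows --rows '[{"slide": [-0.16, -0.2, 0], "delta_rot": [0, 0, 0], "fingers": -1}, {"slide": [-0.1, -0.12, 0], "delta_rot": [0, 0, 0], "fingers": -1}, {"slide": [0, 0, 0], "delta_rot": [0, 0, 0], "fingers": -1}, {"slide": [0, 0, 0], "delta_rot": [0, 0, 0], "fingers": -1}]'

```text
time_s: 20.15
tcp_pos: [0.5595, -0.0556, 0.1754]
eef_rot: [180.0, 0.0, -71.8]
contact_force: [-0.8, -0.5, -1.6]
gripper_width: 0.023
gripper_force: 35.0
```

```bash
python3 - <<'E'
from h import *
c=cap('wrist','w6.png');s=r.get_state();print(s['time_s'],s['tcp_pos'],s['eef_rot'],s['gripper_width'],s['gripper_force'],s['contact_force'])
from scipy.spatial.transform import Rotation as Ro
Q=Ro.from_euler('xyz',s['eef_rot'],degrees=True).as_matrix()
print(Q.T@(np.array([.5644,-.0501,.142])-s['tcp_pos'])/.15)
foot=s['tcp_pos']+Q@[0,0,.076]
print('foot px',proj('w6.png',foot),'head',proj('w6.png',s['tcp_pos']-Q@[0,0,.029]),'hole',proj('w6.png',(.5644,-.0501,.042)))
cv2.imwrite('pics/c6.png',cv2.resize(c['image'][80:330,130:430],None,fx=2.4,fy=2.4,interpolation=cv2.INTER_CUBIC))
E
```

```text
20.2 [ 0.55951662 -0.05578866  0.17552884] [ 1.79968678e+02  6.78813987e-03 -7.18098032e+01] 0.02333931421143084 34.99968230724335 [ 0.44073172 -0.35232291 -0.96226861]
[-0.02583961 -0.04289004  0.22350522]
foot px [277.66927815 228.65264548] head [277.43385528 311.38926057] hole [269.73260804 211.53700111]
```

View pics/c6.png

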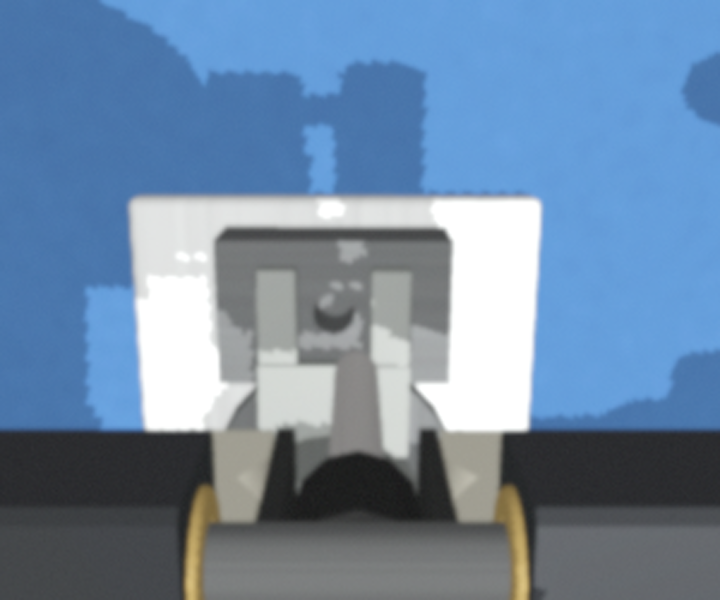

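The hole is at crop (335,315), which matches the prediction. The foot end is at about (357,352). I'll read the foot's edges numerically.

```bash
python3 - <<'E'
from h import *
im=cv2.imread('pics/w6.png').astype(int)
print('col 278.. rows 218-240',im[218:241,278].tolist())
for v in(236,232,228,226):print(v,im[v,264:294].sum(1).tolist())
print('hole cols');
for v in(206,209,212,215,218):print(v,im[v,258:282].sum(1).tolist())
from scipy.spatial.transform import Rotation as Ro
s=json.load(open('pics/w6.png.json'))['s'];Q=Ro.from_euler('xyz',s['eef_rot'],degrees=True).as_matrix()
for n,o in(('c',(0,0)),('far',(.006,0)),('L',(0,-.006)),('R',(0,.006))):print(n,proj('w6.png',s['tcp_pos']+Q@[*o,.076]))
X=np.array([.5644,-.0501,.042])
for n,o in(('far',(.007,0)),('near',(-.007,0)),('L',(0,-.007)),('R',(0,.007))):print(n,proj('w6.png',X+Q@[*o,0]))
E
```

```text
col 278.. rows 218-240 [[170, 169, 166], [167, 165, 162], [162, 161, 158], [159, 158, 155], [160, 160, 157], [161, 162, 158], [152, 152, 149], [137, 136, 134], [131, 132, 132], [133, 134, 135], [136, 136, 138], [136, 138, 139], [135, 137, 138], [136, 137, 139], [137, 138, 140], [135, 136, 138], [136, 137, 138], [135, 137, 139], [136, 136, 139], [136, 137, 138], [135, 136, 138], [136, 137, 139], [135, 136, 138]]
236 [649, 648, 647, 638, 603, 527, 443, 401, 401, 404, 405, 408, 406, 408, 411, 409, 408, 407, 405, 400, 398, 402, 457, 553, 624, 647, 652, 653, 652, 652]
232 [529, 530, 529, 527, 517, 484, 435, 403, 399, 402, 406, 403, 406, 408, 415, 411, 408, 405, 405, 403, 404, 428, 490, 550, 579, 591, 592, 593, 593, 595]
228 [350, 351, 348, 349, 354, 353, 354, 366, 372, 385, 396, 399, 404, 408, 410, 411, 409, 402, 398, 418, 501, 591, 634, 646, 649, 649, 650, 653, 651, 652]
226 [378, 386, 388, 377, 365, 362, 364, 377, 387, 396, 401, 395, 384, 388, 395, 396, 394, 383, 375, 396, 491, 592, 636, 646, 652, 649, 653, 653, 654, 653]
hole cols
206 [351, 347, 341, 335, 370, 433, 472, 473, 464, 443, 404, 366, 356, 355, 355, 353, 354, 351, 349, 348, 346, 350, 350, 351]
209 [354, 341, 306, 249, 239, 281, 313, 332, 344, 353, 354, 353, 356, 348, 345, 333, 311, 275, 266, 309, 359, 373, 363, 358]
212 [358, 346, 314, 249, 213, 206, 211, 217, 225, 238, 245, 249, 250, 242, 235, 226, 221, 229, 299, 398, 465, 463, 416, 381]
215 [355, 355, 340, 319, 277, 237, 223, 218, 215, 216, 217, 216, 217, 217, 225, 236, 287, 357, 428, 476, 495, 492, 462, 406]
218 [447, 437, 422, 400, 393, 400, 408, 402, 381, 356, 326, 324, 352, 378, 414, 450, 482, 504, 512, 509, 505, 476, 422, 383]
c [277.58849313 228.88660787]
far [277.58246122 220.16365084]
L [268.49310554 228.88906616]
R [286.6837496  228.88414962]
far [269.67626615 203.1511969 ]
near [269.78823308 219.81611026]
L [261.10228815 211.53921502]
R [278.36280988 211.53478723]
```

>>> play_rows --rows '[{"slide": [-0.01, -0.047, 0], "delta_rot": [0, 0, 0], "fingers": -1}, {"slide": [0, 0, 0], "delta_rot": [0, 0, 0], "fingers": -1}, {"slide": [0, 0, 0.1], "delta_rot": [0, 0, 0], "fingers": -1}, {"slide": [0, 0, 0.15], "delta_rot": [0, 0, 0], "fingers": -1}, {"slide": [0, 0, 0.09], "delta_rot": [0, 0, 0], "fingers": -1}, {"slide": [0, 0, 0], "delta_rot": [0, 0, 0], "fingers": -1}]'

```text
time_s: 20.95
tcp_pos: [0.5654, -0.0517, 0.1231]
eef_rot: [179.8, 0.0, -71.8]
contact_force: [0.7, 0.2, -1.4]
gripper_width: 0.0234
gripper_force: 35.0
```

>>> play_rows --rows '[{"slide": [0, 0, 0.01], "delta_rot": [0, 0, 0], "fingers": -1}, {"slide": [0, 0, 0.01], "delta_rot": [0, 0, 0], "fingers": -1}, {"slide": [0, 0, 0], "delta_rot": [0, 0, 0], "fingers": -1}]'

```text
time_s: 21.32
tcp_pos: [0.5666, -0.0514, 0.1219]
eef_rot: [-180.0, -0.0, -71.8]
contact_force: [-0.3, -1.0, -0.6]
gripper_width: 0.0234
gripper_force: 35.0
```

>>> play_rows --rows '[{"slide": [0, 0.007, 0.01], "delta_rot": [0, 0, 0], "fingers": -1}, {"slide": [0, 0, 0.01], "delta_rot": [0, 0, 0], "fingers": -1}, {"slide": [0, 0, 0.007], "delta_rot": [0, 0, 0], "fingers": -1}, {"slide": [0, 0, 0], "delta_rot": [0, 0, 0], "fingers": -1}]'

```text
time_s: 21.82
tcp_pos: [0.5656, -0.0518, 0.1179]
eef_rot: [-180.0, -0.0, -71.8]
contact_force: [-1.2, -0.1, 3.1]
gripper_width: 0.023
gripper_force: 35.0
```

>>> play_rows --rows '[{"slide": [0, 0, 0.007], "delta_rot": [0, 0, 0], "fingers": -1}, {"slide": [0, 0, 0.007], "delta_rot": [0, 0, 0], "fingers": -1}, {"slide": [0, 0, 0], "delta_rot": [0, 0, 0], "fingers": -1}]'

```text
time_s: 22.2
tcp_pos: [0.5663, -0.0521, 0.1174]
eef_rot: [-179.9, -0.1, -71.7]
contact_force: [-3.0, -0.6, 13.8]
gripper_width: 0.0237
gripper_force: 35.0
```

>>> play_rows --rows '[{"slide": [0, 0, -0.006], "delta_rot": [0, 0, 0], "fingers": -1}, {"slide": [0.005, 0, 0], "delta_rot": [0, 0, 0], "fingers": -1}, {"slide": [0.005, 0, 0], "delta_rot": [0, 0, 0], "fingers": -1}, {"slide": [0, 0, 0], "delta_rot": [0, 0, 0], "fingers": -1}]'

```text
time_s: 22.7
tcp_pos: [0.5663, -0.0532, 0.1175]
eef_rot: [-179.9, -0.0, -71.7]
contact_force: [-2.4, 1.2, 10.0]
gripper_width: 0.0231
gripper_force: 35.0
```

>>> play_rows --rows '[{"slide": [0.005, 0, 0], "delta_rot": [0, 0, 0], "fingers": -1}, {"slide": [0.005, 0, 0], "delta_rot": [0, 0, 0], "fingers": -1}, {"slide": [0, 0, 0], "delta_rot": [0, 0, 0], "fingers": -1}]'

```text
time_s: 23.08
tcp_pos: [0.5667, -0.0543, 0.1174]
eef_rot: [-179.9, 0.0, -71.8]
contact_force: [-3.6, 3.3, 10.2]
gripper_width: 0.023
gripper_force: 35.0
```

>>> play_rows --rows '[{"slide": [0, 0.006, 0], "delta_rot": [0, 0, 0], "fingers": -1}, {"slide": [0, 0.006, 0], "delta_rot": [0, 0, 0], "fingers": -1}, {"slide": [0, 0, 0], "delta_rot": [0, 0, 0], "fingers": -1}]'

```text
time_s: 23.45
tcp_pos: [0.5659, -0.0545, 0.1176]
eef_rot: [-179.8, -0.0, -71.7]
contact_force: [-1.3, 3.1, 7.2]
gripper_width: 0.0231
gripper_force: 35.0
```

>>> play_rows --rows '[{"slide": [-0.005, 0, 0], "delta_rot": [0, 0, 0], "fingers": -1}, {"slide": [-0.005, 0, 0], "delta_rot": [0, 0, 0], "fingers": -1}, {"slide": [-0.005, 0, 0], "delta_rot": [0, 0, 0], "fingers": -1}]'

```text
time_s: 23.82
tcp_pos: [0.5654, -0.0527, 0.1177]
eef_rot: [-179.8, -0.0, -71.7]
contact_force: [-0.2, 0.1, 9.0]
gripper_width: 0.0234
gripper_force: 35.0
```

>>> play_rows --rows '[{"slide": [-0.005, 0, 0], "delta_rot": [0, 0, 0], "fingers": -1}, {"slide": [-0.005, 0, 0], "delta_rot": [0, 0, 0], "fingers": -1}, {"slide": [0, 0, 0], "delta_rot": [0, 0, 0], "fingers": -1}]'

```text
time_s: 24.2
tcp_pos: [0.565, -0.0516, 0.1178]
eef_rot: [-179.8, -0.1, -71.7]
contact_force: [-0.1, -0.5, 8.3]
gripper_width: 0.023
gripper_force: 35.0
```

>>> play_rows --rows '[{"slide": [-0.005, 0, 0], "delta_rot": [0, 0, 0], "fingers": -1}, {"slide": [-0.005, 0, 0], "delta_rot": [0, 0, 0], "fingers": -1}, {"slide": [-0.005, 0, 0], "delta_rot": [0, 0, 0], "fingers": -1}, {"slide": [0, 0, 0], "delta_rot": [0, 0, 0], "fingers": -1}]'

```text
time_s: 24.7
tcp_pos: [0.5645, -0.0498, 0.1179]
eef_rot: [-179.8, -0.1, -71.7]
contact_force: [0.4, -2.1, 7.3]
gripper_width: 0.0234
gripper_force: 35.0
```

>>> play_rows --rows '[{"slide": [0, 0.005, 0], "delta_rot": [0, 0, 0], "fingers": -1}, {"slide": [0, 0.005, 0], "delta_rot": [0, 0, 0], "fingers": -1}, {"slide": [0, 0, 0], "delta_rot": [0, 0, 0], "fingers": -1}]'

```text
time_s: 25.08
tcp_pos: [0.5638, -0.0501, 0.1179]
eef_rot: [-179.7, -0.1, -71.7]
contact_force: [2.7, -2.4, 5.4]
gripper_width: 0.0231
gripper_force: 35.0
```

```bash
python3 - <<'E'
from h import *
s=r.get_state();print(s['tcp_pos'],s['eef_rot'],s['contact_force'],s['moment'])
from scipy.spatial.transform import Rotation as Ro
c=cap('wrist','w7.png');im=c['image'].astype(int)
s=json.load(open('pics/w7.png.json'))['s'];Q=Ro.from_euler('xyz',s['eef_rot'],degrees=True).as_matrix()
print('rel start',Q.T@(np.array(s['tcp_pos'])-[.55952,-.05579,.17553]))
print('hole',proj('w7.png',(.5644,-.0501,.042)),'foot',proj('w7.png',np.array(s['tcp_pos'])+Q@[0,0,.076]),'far',proj('w7.png',np.array(s['tcp_pos'])+Q@[.006,0,.076]))
cv2.imwrite('pics/c7.png',cv2.resize(c['image'][180:300,200:350],None,fx=5,fy=5,interpolation=cv2.INTER_CUBIC))
E
```

```text
[ 0.56382994 -0.05008186  0.11793105] [-1.79725295e+02 -1.05280297e-01 -7.17231165e+01] [ 2.66475908 -2.39429071  5.35264321] [-0.89043754 -1.33853687 -0.0022419 ]
rel start [-0.00417437 -0.00560645  0.05761892]
hole [277.31956552 228.83289744] foot [277.57990583 228.8833183 ] far [277.57386201 220.16036181]
```

View pics/c7.png

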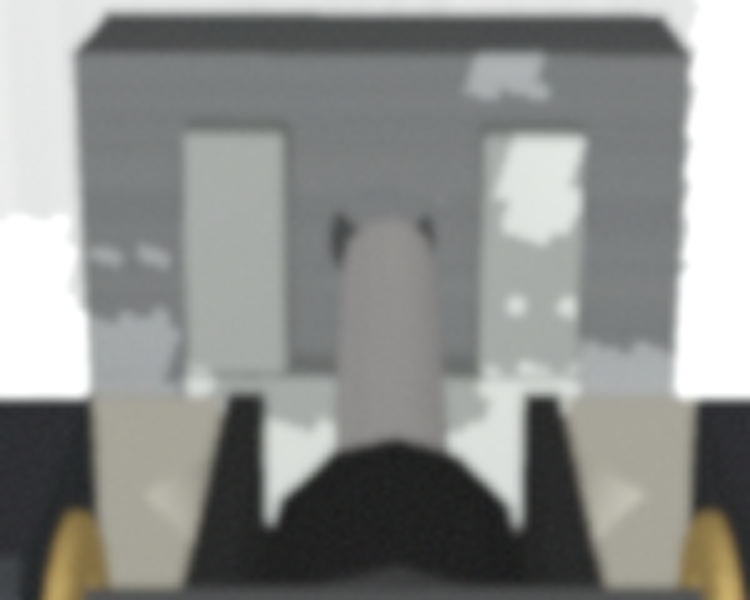

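The image shows the hole peeking out around the foot, centre about (384,238) against the foot's (390,259). So I need about +2.9 mm in tool x and −0.8 mm in y. I'll lift, shift and press again.

>>> play_rows --rows '[{"slide": [0, 0, -0.02], "delta_rot": [0, 0, 0], "fingers": -1}, {"slide": [0.025, -0.009, 0], "delta_rot": [0, 0, 0], "fingers": -1}, {"slide": [0, 0, 0], "delta_rot": [0, 0, 0], "fingers": -1}, {"slide": [0, 0, 0], "delta_rot": [0, 0, 0], "fingers": -1}]'

```text
time_s: 25.62
tcp_pos: [0.5635, -0.0532, 0.1189]
eef_rot: [180.0, 0.0, -71.8]
contact_force: [-0.6, -0.5, -2.5]
gripper_width: 0.0232
gripper_force: 35.0
```

```bash
cat > rel.py <<'E'
from h import *
from scipy.spatial.transform import Rotation as Ro
s=r.get_state();Q=Ro.from_euler('xyz',[180,0,-71.8],degrees=True).as_matrix()
print(s['time_s'],(Q.T@(s['tcp_pos']-[.55952,-.05579,.17553])*1000).round(2),s['tcp_pos'].round(4),'F tool',(Q.T@s['contact_force']).round(1),'M',(Q.T@s['moment']).round(2))
E
python3 rel.py
```

```text
25.625 [-1.23 -4.61 56.59] [ 0.5635 -0.0532  0.1189] F tool [0.3 0.7 2.5] M [ 0.07 -0.04 -0.04]
```

>>> play_rows --rows '[{"slide": [0, -0.012, 0], "delta_rot": [0, 0, 0], "fingers": -1}, {"slide": [0, 0, 0], "delta_rot": [0, 0, 0], "fingers": -1}, {"slide": [0, 0, 0.01], "delta_rot": [0, 0, 0], "fingers": -1}, {"slide": [0, 0, 0.008], "delta_rot": [0, 0, 0], "fingers": -1}, {"slide": [0, 0, 0], "delta_rot": [0, 0, 0], "fingers": -1}]'

```text
time_s: 26.25
tcp_pos: [0.5661, -0.0526, 0.1175]
eef_rot: [-179.9, -0.0, -71.7]
contact_force: [-0.5, -0.2, 5.4]
gripper_width: 0.0234
gripper_force: 35.0
```

```bash
python3 rel.py
```

```text
26.25 [-0.97 -7.21 58.04] [ 0.5661 -0.0526  0.1175] F tool [ 0.   0.5 -5.4] M [-0.39 -0.17 -0.05]
```

>>> play_rows --rows '[{"slide": [0, 0.003, 0], "delta_rot": [0, 0, 0], "fingers": -1}, {"slide": [0, 0.003, 0], "delta_rot": [0, 0, 0], "fingers": -1}, {"slide": [0, 0.003, 0], "delta_rot": [0, 0, 0], "fingers": -1}, {"slide": [0, 0, 0], "delta_rot": [0, 0, 0], "fingers": -1}]'

```text
time_s: 26.75
tcp_pos: [0.5654, -0.0528, 0.1175]
eef_rot: [-179.9, -0.0, -71.7]
contact_force: [1.2, 0.7, 4.1]
gripper_width: 0.0231
gripper_force: 35.0
```

```bash
python3 rel.py
```

```text
26.75 [-1.02 -6.49 58.02] [ 0.5654 -0.0528  0.1175] F tool [-0.3 -1.4 -4.1] M [ 0.42 -0.03  0.02]
```

>>> play_rows --rows '[{"slide": [0, 0.003, 0], "delta_rot": [0, 0, 0], "fingers": -1}, {"slide": [0, 0.003, 0], "delta_rot": [0, 0, 0], "fingers": -1}, {"slide": [0, 0.003, 0], "delta_rot": [0, 0, 0], "fingers": -1}, {"slide": [0, 0, 0], "delta_rot": [0, 0, 0], "fingers": -1}]'

```text
time_s: 27.25
tcp_pos: [0.5647, -0.053, 0.1177]
eef_rot: [-179.8, -0.0, -71.7]
contact_force: [3.0, 0.7, 4.6]
gripper_width: 0.023
gripper_force: 35.0
```

```bash
python3 rel.py
```

```text
27.25 [-1.04 -5.83 57.86] [ 0.5647 -0.053   0.1177] F tool [ 0.2 -3.1 -4.6] M [ 1.3  -0.19  0.04]
```

```bash
python3 - <<'E'
from h import *
cap('wrist','w8.png')
for f in('w7.png','w8.png'):
    g=cv2.imread('pics/'+f,0);print(f,'cols 263-291')
    for v in range(213,236):print(v,' '.join(f'{x:3d}' for x in g[v,263:292]))
E
```

```text
w7.png cols 263-291
213 127 127 127 127 127 126 126 127 127 127 127 128 126 127 127 127 128 127 127 126 127 128 127 126 127 127 126 127 128
214 127 127 127 127 127 127 127 126 126 127 127 128 128 127 126 127 126 127 127 127 126 126 126 126 126 127 127 127 126
215 126 127 127 127 127 127 127 126 128 128 126 128 127 127 127 126 127 127 127 127 127 127 127 126 127 127 127 127 127
216 127 127 127 127 127 127 127 127 127 126 127 127 126 126 126 127 127 127 127 127 126 127 125 127 126 126 127 127 126
217 127 127 126 127 126 127 126 127 126 126 125 125 126 125 125 124 125 126 126 126 127 127 127 127 126 127 128 127 127
218 126 126 126 126 126 126 126 126 125 125 123 123 124 124 123 123 123 126 125 125 126 127 126 126 127 127 127 126 126
219 124 124 124 124 123 124 124 125 124 124 123 124 122 123 123 124 123 124 124 124 124 124 126 125 129 129 126 125 126
220 123 122 123 122 124 123 124 125 124 124 125 125 124 125 124 124 124 125 124 124 123 123 124 125 128 128 126 124 122
221 123 123 122 121 118 118 122 125 125 125 125 125 125 125 124 125 124 125 124 123 124 122 122 122 125 124 124 123 123

[... 3759 characters left out ...]
  76  80  99 121 134 139 140 141 142 142 145 143 142 142 140 137 129 116 104 107 118 123 124 124 125
231 126 123 109  89  77  86 109 129 138 139 142 142 142 142 144 144 143 142 141 140 135 127 112 108 119 123 124 126 124
232 125 122 109  87  78  92 115 134 140 140 142 142 143 142 143 144 143 143 142 140 137 131 121 113 120 125 125 126 125
233 126 122 110  88  80  98 121 137 140 141 141 141 143 143 144 145 144 143 142 140 139 135 125 120 122 124 125 126 126
234 125 122 112  93  87 105 126 137 140 141 141 143 142 144 143 144 143 143 142 141 139 136 130 126 125 125 126 127 126
235 124 123 115  99  94 110 129 138 141 140 141 143 142 142 142 144 143 143 141 141 138 136 133 128 126 126 127 126 126
```

>>> play_rows --rows '[{"slide": [0, 0, -0.012], "delta_rot": [0, 0, 0], "fingers": -1}, {"slide": [0.012, -0.011, 0], "delta_rot": [0, 0, 0], "fingers": -1}, {"slide": [0, 0, 0], "delta_rot": [0, 0, 0], "fingers": -1}, {"slide": [0, 0, 0], "delta_rot": [0, 0, 0], "fingers": -1}]'

```text
time_s: 27.8
tcp_pos: [0.5645, -0.0546, 0.118]
eef_rot: [179.9, 0.0, -71.8]
contact_force: [-0.4, 0.9, 0.1]
gripper_width: 0.0233
gripper_force: 35.0
```

```bash
cat > pk.py <<'E'
import sys
from h import *
f=sys.argv[1];cap('wrist',f);g=cv2.imread('pics/'+f,0);print('cols 262-291')
for v in range(215,244):print(v,' '.join(f'{x:3d}' for x in g[v,262:292]))
E
python3 rel.py; python3 pk.py w9.png
```

```text
27.8 [ 0.47 -5.11 57.49] [ 0.5645 -0.0546  0.118 ] F tool [-1.   0.  -0.1] M [-0.39 -0.34 -0.  ]
cols 262-291
215 125 125 123 124 125 125 124 124 124 124 125 125 124 125 124 124 124 124 123 124 124 125 124 124 124 124 124 124 123 124
216 125 125 126 125 125 126 125 126 124 124 125 125 124 125 125 126 126 124 125 124 125 125 125 125 125 126 125 124 124 125
217 125 126 125 125 126 126 126 126 126 124 126 126 125 127 126 124 125 126 126 126 125 125 126 125 125 126 125 125 126 126
218 126 126 127 127 127 127 127 126 125 127 127 127 127 126 127 126 127 126 126 127 126 127 125 127 125 126 127 127 127 127
219 127 127 128 126 129 128 127 127 127 127 127 128 126 127 127 127 128 128 127 127 128 128 127 126 127 127 127 128 126 126
220 127 128 127 127 129 128 127 127 127 127 127 128 127 128 127 126 128 127 127 127 127 128 127 128 128 127 127 128 129 128
221 128 127 128 127 128 127 128 127 129 128 128 127 128 127 127 128 128 128 127 128 127 127 127 128 128 126 127 127 127 127
222 126 128 128 128 128 127 127 127 127 127 126 128 127 128 127 128 126 127 129 127 128 127 127 127 127 127 127 128 127 12
[... 1905 characters left out ...]
 140 141 141 142 143 143 143 144 144 143 142 142 140 137 135 130 127 125 126 125
239 125 122 116 106  92  83  90 112 131 139 140 141 141 142 143 141 143 143 143 143 143 140 139 137 135 131 126 125 124 124
240 124 125 123 118 106  95  97 114 131 138 140 140 141 142 142 143 143 143 143 142 142 140 140 138 135 131 128 126 126 125
241 126 126 125 123 117 110 108 120 133 139 141 141 141 142 143 142 143 142 144 142 141 141 139 137 135 132 128 127 127 126
242 127 128 128 127 125 121 119 125 135 139 139 141 142 142 143 143 143 144 143 142 142 140 139 138 134 132 129 129 128 127
243 128 128 128 128 127 126 127 131 137 139 141 140 142 142 143 144 143 143 144 142 141 140 138 137 134 133 130 129 128 128
```

>>> play_rows --rows '[{"slide": [0, 0, -0.004], "delta_rot": [0, 0, 0], "fingers": -1}, {"slide": [0.004, -0.013, 0], "delta_rot": [0, 0, 0], "fingers": -1}, {"slide": [0, 0, 0], "delta_rot": [0, 0, 0], "fingers": -1}, {"slide": [0, 0, 0], "delta_rot": [0, 0, 0], "fingers": -1}]'

```text
time_s: 28.35
tcp_pos: [0.5672, -0.0545, 0.1189]
eef_rot: [180.0, -0.0, -71.8]
contact_force: [0.1, 0.8, -1.4]
gripper_width: 0.0232
gripper_force: 35.0
```

```bash
python3 rel.py; python3 pk.py w10.png
```

```text
28.35 [ 1.19 -7.66 56.62] [ 0.5672 -0.0545  0.1189] F tool [-0.7 -0.4  1.4] M [ 0.06 -0.03 -0.  ]
cols 262-291
215 124 125 125 124 124 125 125 124 126 124 125 125 125 125 125 125 125 125 125 125 125 125 124 124 124 124 125 125 124 124
216 125 124 125 125 124 124 124 125 124 124 125 124 124 124 123 124 125 124 124 126 125 124 124 124 125 124 124 124 125 125
217 124 125 125 125 126 125 124 125 126 124 125 124 126 125 124 125 125 123 124 125 125 124 125 125 123 125 125 124 124 124
218 126 126 126 126 126 126 126 126 126 126 125 126 126 125 126 125 126 125 126 126 127 125 125 125 126 126 125 126 126 125
219 127 126 127 126 127 126 127 126 128 127 127 127 127 127 126 126 126 126 127 127 126 126 127 128 126 126 127 126 127 126
220 127 127 128 128 127 128 126 127 127 127 128 126 127 127 127 127 127 128 127 127 127 128 127 126 128 127 128 128 126 127
221 127 127 128 127 128 128 128 127 129 128 127 126 127 128 127 129 127 127 128 128 128 126 128 128 127 126 127 127 127 128
222 126 127 127 129 129 127 127 127 127 127 128 128 128 128 128 129 128 128 127 128 128 128 128 128 127 127 127 129 128 1
[... 1906 characters left out ...]
 140 140 141 143 143 144 143 144 142 143 142 141 139 137 134 124 118 121 125 126
239 124 124 124 124 123 125 127 131 136 139 141 140 141 143 143 143 143 143 144 143 142 141 139 136 133 127 122 123 125 125
240 124 124 123 125 124 124 127 133 139 140 140 141 142 142 143 144 143 144 143 143 142 140 140 138 134 130 125 125 126 125
241 125 125 126 125 125 126 129 134 139 140 140 141 141 143 143 144 144 144 143 143 141 141 139 137 134 131 130 132 132 129
242 126 127 128 127 127 128 129 134 139 140 141 141 142 142 142 143 142 143 143 143 142 141 140 136 135 135 139 147 146 139
243 127 127 128 127 127 127 130 134 138 140 141 141 142 143 143 143 143 144 143 143 143 141 139 136 135 137 149 161 162 150
```

The hole now shows evenly on both sides of the foot, so y is right, and x needs about 0.5 mm more. Then press.

>>> play_rows --rows '[{"slide": [0.003, 0, 0], "delta_rot": [0, 0, 0], "fingers": -1}, {"slide": [0, 0, 0.008], "delta_rot": [0, 0, 0], "fingers": -1}, {"slide": [0, 0, 0.008], "delta_rot": [0, 0, 0], "fingers": -1}, {"slide": [0, 0, 0.004], "delta_rot": [0, 0, 0], "fingers": -1}, {"slide": [0, 0, 0], "delta_rot": [0, 0, 0], "fingers": -1}]'

```text
time_s: 29.02
tcp_pos: [0.5672, -0.055, 0.1159]
eef_rot: [180.0, -0.0, -71.8]
contact_force: [-0.0, -0.2, -1.8]
gripper_width: 0.0234
gripper_force: 35.0
```

```bash
python3 rel.py
```

```text
29.025 [ 1.63 -7.56 59.59] [ 0.5672 -0.055   0.1159] F tool [0.2 0.1 1.8] M [-0.01 -0.02  0.04]
```

It has gone in: no force below block level. Continuing down.

>>> play_rows --rows '[{"slide": [0, 0, 0.015], "delta_rot": [0, 0, 0], "fingers": -1}, {"slide": [0, 0, 0.015], "delta_rot": [0, 0, 0], "fingers": -1}, {"slide": [0, 0, 0.015], "delta_rot": [0, 0, 0], "fingers": -1}, {"slide": [0, 0, 0], "delta_rot": [0, 0, 0], "fingers": -1}]'

```text
time_s: 29.52
tcp_pos: [0.567, -0.055, 0.109]
eef_rot: [180.0, 0.0, -71.8]
contact_force: [0.6, 0.4, -2.0]
gripper_width: 0.0228
gripper_force: 35.0
```

>>> play_rows --rows '[{"slide": [0, 0, 0.015], "delta_rot": [0, 0, 0], "fingers": -1}, {"slide": [0, 0, 0.015], "delta_rot": [0, 0, 0], "fingers": -1}, {"slide": [0, 0, 0.015], "delta_rot": [0, 0, 0], "fingers": -1}, {"slide": [0, 0, 0], "delta_rot": [0, 0, 0], "fingers": -1}]'

```text
time_s: 30.02
tcp_pos: [0.5671, -0.055, 0.1022]
eef_rot: [180.0, 0.0, -71.8]
contact_force: [0.1, 0.0, -1.7]
gripper_width: 0.0231
gripper_force: 35.0
```

```bash
python3 rel.py
```

```text
30.025 [ 1.59 -7.43 73.29] [ 0.5671 -0.055   0.1022] F tool [ 0.  -0.1  1.7] M [ 0.01 -0.07  0.07]
```

>>> play_rows --rows '[{"slide": [0, 0, 0.015], "delta_rot": [0, 0, 0], "fingers": -1}, {"slide": [0, 0, 0.015], "delta_rot": [0, 0, 0], "fingers": -1}, {"slide": [0, 0, 0.015], "delta_rot": [0, 0, 0], "fingers": -1}, {"slide": [0, 0, 0], "delta_rot": [0, 0, 0], "fingers": -1}]'

```text
time_s: 30.52
tcp_pos: [0.5671, -0.055, 0.0955]
eef_rot: [180.0, 0.0, -71.8]
contact_force: [0.4, 0.4, -0.4]
gripper_width: 0.0234
gripper_force: 35.0
```

>>> play_rows --rows '[{"slide": [0, 0, 0.008], "delta_rot": [0, 0, 0], "fingers": -1}, {"slide": [0, 0, 0.008], "delta_rot": [0, 0, 0], "fingers": -1}, {"slide": [0, 0, 0], "delta_rot": [0, 0, 0], "fingers": -1}]'

```text
time_s: 30.9
tcp_pos: [0.5676, -0.055, 0.0941]
eef_rot: [-180.0, -0.0, -71.8]
contact_force: [-1.0, -0.9, 3.9]
gripper_width: 0.0234
gripper_force: 35.0
```

```bash
python3 rel.py
```

```text
30.9 [ 1.8  -7.9  81.48] [ 0.5676 -0.055   0.0941] F tool [ 0.5  1.2 -3.9] M [-0.53 -0.21  0.04]
```

Bottom reached at 0.094, as expected. Press lightly, release and rise.

>>> play_rows --rows '[{"slide": [0, 0, 0.007], "delta_rot": [0, 0, 0], "fingers": -1}, {"slide": [0, 0, 0], "delta_rot": [0, 0, 0], "fingers": -1}, {"slide": [0, 0, -0.007], "delta_rot": [0, 0, 0], "fingers": -1}, {"slide": [0, 0, 0], "delta_rot": [0, 0, 0], "fingers": 0.4}, {"slide": [0, 0, 0], "delta_rot": [0, 0, 0], "fingers": 0.4}, {"slide": [0, 0, 0], "delta_rot": [0, 0, 0], "fingers": 0.4}, {"slide": [0, 0, 0], "delta_rot": [0, 0, 0], "fingers": 0.4}, {"slide": [0, 0, 0], "delta_rot": [0, 0, 0], "fingers": 0.4}]'

```text
time_s: 31.9
tcp_pos: [0.5672, -0.0549, 0.0933]
eef_rot: [180.0, 0.0, -71.8]
contact_force: [-0.1, 1.0, -0.7]
gripper_width: 0.06
gripper_force: 0.0
```

>>> play_rows --rows '[{"slide": [0, 0, -0.05], "delta_rot": [0, 0, 0], "fingers": 0.4}, {"slide": [0, 0, -0.2], "delta_rot": [0, 0, 0], "fingers": 0.4}, {"slide": [0, 0, -0.25], "delta_rot": [0, 0, 0], "fingers": 0.6}, {"slide": [0, 0, -0.25], "delta_rot": [0, 0, 0], "fingers": 1}, {"slide": [-0.2, 0, -0.25], "delta_rot": [0, 0, 0], "fingers": 1}, {"slide": [-0.35, 0, 0], "delta_rot": [0, 0, 0], "fingers": 1}, {"slide": [-0.2, 0, 0], "delta_rot": [0, 0, 0], "fingers": 1}, {"slide": [0, 0, 0], "delta_rot": [0, 0, 0], "fingers": 1}]'

```text
time_s: 32.9
tcp_pos: [0.5316, 0.0535, 0.2443]
eef_rot: [-179.9, 0.0, -71.6]
contact_force: [0.3, -0.3, -0.4]
gripper_width: 0.0874
gripper_force: 0.0
```

```bash
python3 - <<'E'
from h import *
c=cap('wrist','w11.png');cap('top','t11.png');cap('scene','s11.png')
s=r.get_state();print(s['time_s'],s['tcp_pos'],s['eef_rot'],s['contact_force'])
X=np.array([.5658,-.0541,0]) 
for z in(.123,.1355,.098):print('head top z',z,proj('w11.png',X+[0,0,z]))
g=cv2.cvtColor(c['image'],cv2.COLOR_BGR2GRAY)
# dark blobs (black head) in the wrist view
n,l,st,ce=cv2.connectedComponentsWithStats((g[:240]<60).astype(np.uint8))
for i in range(1,n):
    if st[i,4]>150:print(st[i].tolist(),ce[i].round(1))
# mouth rim / fork: left/right edges by row
for v in (35,50,60,200,220,235,250):
    d=np.abs(np.gradient(cv2.GaussianBlur(g,(3,3),0)[v,150:410].astype(float)));k=[(i+150) for i in range(1,259) if d[i]>9 and d[i]>=d[i-1] and d[i]>d[i+1]];print(v,k)
E
```

```text
33.05 [0.53217654 0.05164464 0.24371381] [-1.79979401e+02 -6.72054949e-03 -7.17572614e+01] [ 0.52722873 -0.78942728  0.23882301]
head top z 0.123 [280.0028902   53.70514993]
head top z 0.1355 [280.06853025  50.91842504]
head top z 0.098 [279.88842495  58.56473098]
35 []
50 [202, 230, 235, 245, 250, 264, 294, 308, 323, 356]
60 [203, 231, 235, 244, 251, 262, 295, 308, 323, 355]
200 [190, 209, 238, 253, 303, 347]
220 [210, 253, 303, 346]
235 [211, 253, 299, 302, 345]
250 [211, 249, 305, 344]
```

```bash
python3 -c "
from plant import r
print(r.close_job())"
```

```text
the job is handed in; nothing more can be done
None
```

The job is handed in after 33 s: the hood points at the board to within about half a degree, the lock pin is fully home in its hole (bottom felt at 23.8 of 24 mm) and released, the arm is clear, and I never touched the jar, tray or can; the hand-in returned no verdict.

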